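Load the bench sterilizer and wind its lid down

ROBOT

A 6-joint arm with a two-finger parallel gripper is mounted at the origin on a cart in front of the work surface, level with it; the furniture and walls round the work are solid. World frame = base frame: x ahead of the robot, y to its left, z up, the work surface at z = 0. Lengths are in mm, angles in rad, forces in N, time in s.
With the tool pointing down it reaches from about 200 to 875 mm from the base axis. Payload 3.4 kg.
Tool frame: the origin (TCP) lies between the finger pads; the fingertips stand 8 mm ahead of it and the grasp point (between the pads) lies 11 mm behind it (r.finger_overhang is the distance from the TCP to the fingertips, in mm); z points along the fingers, y is the line along which they close (so a half turn about z gives the same grasp; the last joint's range is limited). The gripper opens to 94 mm and grips with 3 to 60 N. Pads are 16 mm wide; open, the fingers measure 119 mm over their backs; the gripper's body (75 mm by 177 mm) begins 78 mm behind the grasp point.
Start: joints at [-0.121, 0.276, 1.505, -0, 1.361, -0.121], TCP at [575.034, -0.01, 213.493] pointing down, gripper open.
Joint ranges: [-2.89, 2.89], [-0.75, 2.08], [0.22, 2.7], [-1.18, 4.32], [0.11, 2.71], [-2.7, 2.7]. Speed limits (rad/s): [2.57, 2.57, 3.14, 3.14, 3.14, 3.14].

INTERFACE

Orientations are given as a unit quaternion [w, x, y, z].
In Python, from station import r gives the robot as it stands.
- The arm moves only by the tool nudge_tcp, called after ">>>" as a command line: name --argument value ..., lists and objects as JSON in quotes. Schema: {"type":"object","properties":{"rows":{"type":"array","items":{"type":"number"},"minItems":5,"maxItems":40},"only":{"type":"string"},"quiet":{"type":"boolean"},"lines":{"type":"string"}},"required":["rows"],"additionalProperties":false}. rows is one flat list of numbers that holds 1 to 8 rows one after another, with no inner brackets; each row has 5 numbers: dx, dy, dz in mm, then a turn about the tool's z in rad, then the opening from 0.0 (shut) to 1.0 (fully open); each row is the pose to reach, as a shift and turn from the pose commanded when the call began, along the tool's axes at that moment; what a row does not reach only later rows make up. A row lasts 1/10 s, in which the tool goes at most 50 mm and 0.15 rad, less where a joint would pass 70% of its speed; a pose out of reach is approached as far as the arm can. The fingers move at their own pace and stop on an object; the grip force is fixed at half the most. Time passes only in rows, so rows that do not move let the fingers close. The tool returns the time, the measured TCP pose, the force, the opening and the grip force at its end. only (a regular expression) keeps the lines of the reply that match it, lines (a string "A,B") keeps lines A to B, and quiet returns only ok. Input that does not fit is refused with a message, and nothing moves.
- r.sense(): the state, without advancing time (a new reading comes with each control period).
- r.read_camera(name): name is "scene" or "side" or "wrist"; returns a dict with "pixels" (420x560x3 uint8, blue, green, red), "fx", "fy", "cx", "cy" (pixels), "eye" and "attitude" of the camera in the world. Camera axes: x right, y down, z forward; pixel columns grow to the right and rows downward; lengths in mm; the calibration is good to about 2 mm. A picture is of the moment at which its call begins. There is no depth.
- r.sign_off(): hands the job in; it is judged then, once.
The state is a dict: "time": time; "joint_positions": joint angles; "joint_vel": joint speeds; "joint_torque": joint torques, N m; "tcp_pos": TCP position; "ee_rot": TCP orientation; "wrist_force": force on the tool from outside, world axes, zero at the start; "moment": the same for the moment, N m; "grip_width": opening from 0.0 (shut) to 1.0 (fully open); "gripper_force": force on a finger pad.
Only numpy, scipy, OpenCV 4.12 (cv2) and the standard library are available. Lean on these libraries where they do the work, as an engineer would, in place of code of your own. Each camera call takes 0.05 s, during which the arm holds its last target. There are 200 camera calls.

TASK

The tweezers in the narrow tray have been used: lay them flat on the sieve in the bottom of the sterilizer pot. Then swing the lid fully over the pot, up to its stop, and only then crank the handwheel clockwise until the red end of the spindle is flush with the top of the wheel's hub. Leave the clean tweezers in the wider tray beside it, and do not disturb the bottles and the jar that stand round the pot.

Things in the scene. Friction and masses are not known exactly. Their poses are not given: they have to be found in the camera images.
- sterilizer: White bench sterilizer with open steel pot, fixed. Origin: on the pot's axis at the cart surface; z up; +x points to the column of the lid arm (its axis 130 mm away), control panel at -x. Pot: inner radius 81 mm, sieve floor 50 mm above the surface, rim flange radius 96 mm, red seal on it with its top at 106 mm. Black handles at +y and -y reach 114 mm out.
- lid_arm (a joint): Hinge of the lid arm about the vertical column, rad. 0 = lid over the pot, at its stop, arm pointing from the column along the sterilizer's -x; grows clockwise seen from above (starts 1.1 to 1.5). Stiff: about 5 N at the knob; stays where left. The arm bar, 150 to 170 mm above the surface, carries wheel, spindle and lid, spindle 130 mm from the column axis.
- swing_knob (a point): Middle of the upright round black grip (19 mm thick, from 169 to 210 mm above the surface) on the arm's free end, 235 mm from the column axis; swing the arm by it. The point is 195 mm above the surface.
- handwheel (a joint): Turn of the handwheel, rad, 0 to 11.5, growing clockwise seen from above; a full turn lowers the lid 12 mm. 0 = lid raised 14 mm above the seal; starts 3.2 to 5.4; lid meets the seal at 7.3; spindle end flush with the hub, seal pressed just right, at 8.9. Turns with 0.15 N m (3 N at the rim), no spring, stays where left.
- wheel_centre (a point): Centre of the black handwheel in its rim plane, 205 mm above the surface at all times. Rim: round bar 12 mm thick, bar axis on a 52 mm radius; open from rim to hub (hub radius 15 mm, top at 215 mm) but for 3 spokes; arm 35 mm below. The 16 mm spindle with red end stands up to 17 mm out of the hub, flush when rightly closed. The arm's knob stands 105 mm away.
- wheel_spoke (a point): Point on the rim's bar axis where one of the three aluminium spokes (9 mm thick, 120 degrees apart) meets it; turns with the wheel.
- lid (a joint): Lowering of the round steel lid (190 mm across), m: 0 = raised; 0.014 = touching the seal; 0.017 = closed rightly, spindle flush with the hub. Driven by the handwheel alone.
- tray_used: Narrow steel tray for used instruments, 265 x 129 mm, rim 24 mm high, floor 1 mm above the surface. Fixed. Origin: centre of its underside; x along its length.
- tray_clean: Wider steel tray for clean instruments, 250 x 190 mm, rim 20 mm high, floor 1 mm above the surface. Fixed. Origin: centre of its underside; x along its length. The two trays may have changed places.
- tweezers: Steel tweezers lying on edge, 122 mm long (along y), 12 mm wide in the middle (x), 10 mm high. Origin: centre of the underside. 20 g. Lies in one of the two trays.
- tweezers_2: The second, like tweezers of the same size and frame, in the other tray.
- ink_blue: Blue ink dropper bottle, 32 mm across, 92 mm high, standing in front of the pot. Origin: centre of its underside. Leave alone.
- spirit: White dropper bottle, 43 mm across, 130 mm high, standing beside the pot. Origin: centre of its underside. Leave alone.
- salve_jar: White jar with black lid, 60 mm across, 50 mm high, standing behind the pot. Origin: centre of its underside. Leave alone.

How it is judged:
By the outcome, as a careful person would: the job done as asked, in the order asked, and still so for the second after the job is handed in, with the robot touching nothing.
It also fails if it takes over 72 s, if anything falls off the work surface, if the arm or the gripper's body presses on something with over 40 N, if the wrist force passes 120 N, or if a joint passes its speed limit or range.

## Working session

There is one attempt and no reset: what is moved stays moved. The work goes in short steps, Python scripts to look and compute and a tool call to move; the robot and the scene stay as the last step left them, time stands still between calls to the robot, and variables do not carry over. Pictures are saved under pics/ and viewed, at most 10 in all, crops included, and the job is handed in when it is done.

```bash
ls; mkdir -p pics
```

Run:
```python
from station import r
import cv2,numpy as np
for n in ["scene","side","wrist"]:
    c=r.read_camera(n); cv2.imwrite(f"pics/{n}0.png",c["pixels"]); print(n,c["fx"],c["fy"],c["cx"],c["cy"],c["eye"],c["attitude"])
print(r.sense())
```

```text
pics
station.py
scene 445.55963122917683 445.55963122917683 280.0273673160342 207.64829699075852 [ 211.20495765 -834.92255833  705.34439823] [-0.4547584   0.8562909  -0.21912402  0.10929485]
side 511.29507721764367 511.29507721764367 282.0769354385673 214.9050164087695 [361.63710617 732.96093939 903.73234619] [ 0.05232064 -0.12343586  0.90557555 -0.40244138]
wrist 320.0194021367332 320.0194021367332 274.0576328767016 211.36973323867 [574.1511063   81.24197112 383.95454865] [ 1.40869996e-01  9.90028034e-01  2.26745886e-04 -2.91160503e-04]
{'time': 0.15, 'joint_positions': array([-1.20995765e-01,  2.76434531e-01,  1.50579718e+00, -1.84807970e-05,
        1.36067874e+00, -1.20995613e-01]), 'joint_vel': array([ 0.00020711, -0.00241806, -0.00346292, -0.00072098, -0.00024678,
       -0.00058655]), 'joint_torque': array([ 2.15351523e-03, -4.04925048e+01, -2.37432325e+01,  7.02095032e-02,
        3.15094914e-02, -7.84152348e-05]), 'tcp_pos': array([5.74610637e+02, 3.74275788e-02, 2.12830091e+02]), 'ee_rot': array([-5.13170992e-04,  7.07105314e-01,  7.07107941e-01, -4.13384286e-04]), 'wrist_force': array([-0.11474228, -0.27173384, -0.22783802]), 'moment': array([ 0.03307382, -0.00565161, -0.08129538]), 'gripper_force': 0.0, 'grip_width': 1.0020678831006182}
```

View pics/scene0.png

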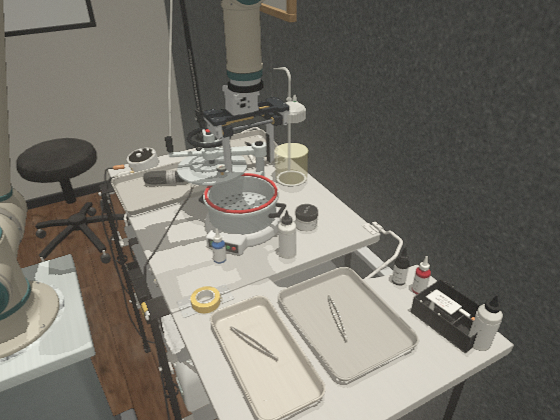

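View pics/side0.png

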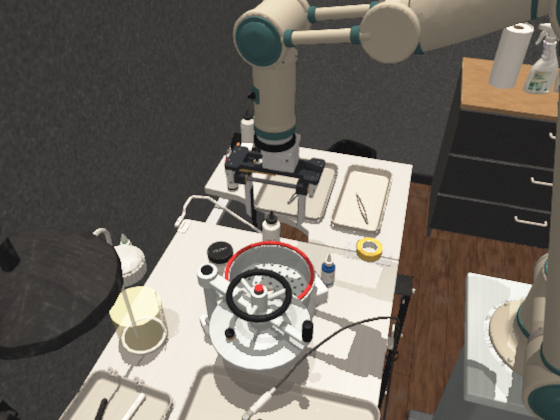

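The scene view shows the narrow tray on the left, with used tweezers at about (232,328)–(277,358). In the side view those tweezers are at about (357,195)–(367,220), the wheel is near (259,295) and the knob near (308,330). I'll enlarge the crops to measure.

Run:
```python
import cv2,numpy as np
s=cv2.imread("pics/side0.png");c=cv2.imread("pics/scene0.png")
def crop(im,x,y,w,h,k):
    o=cv2.resize(im[y:y+h,x:x+w],None,fx=k,fy=k,interpolation=cv2.INTER_CUBIC)
    for i in range(0,w,20):
        cv2.putText(o,str(x+i),(i*k,8),0,.3,(0,0,255),1); cv2.line(o,(i*k,10),(i*k,14),(0,0,255),1)
    for i in range(0,h,20):
        cv2.putText(o,str(y+i),(0,i*k+4),0,.3,(255,0,0),1)
    return o
A=crop(s,190,230,140,150,4)  #560x600
B=crop(s,330,160,60,75,4) #240x300
C=crop(c,215,310,80,65,3) #240x195
o=np.zeros((600,800,3),np.uint8);o[:,:560]=A;o[:300,560:]=B;o[300:495,560:]=C
cv2.imwrite("pics/crop1.png",o)
o=crop(c,130,100,200,150,4);cv2.imwrite("pics/crop2.png",o)
```

```text
(no output)
```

View pics/crop1.png

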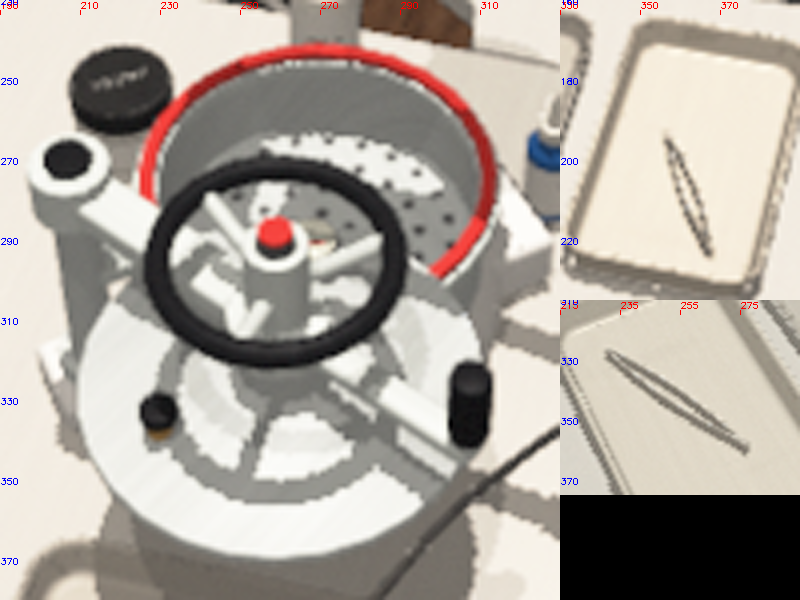

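View pics/crop2.png

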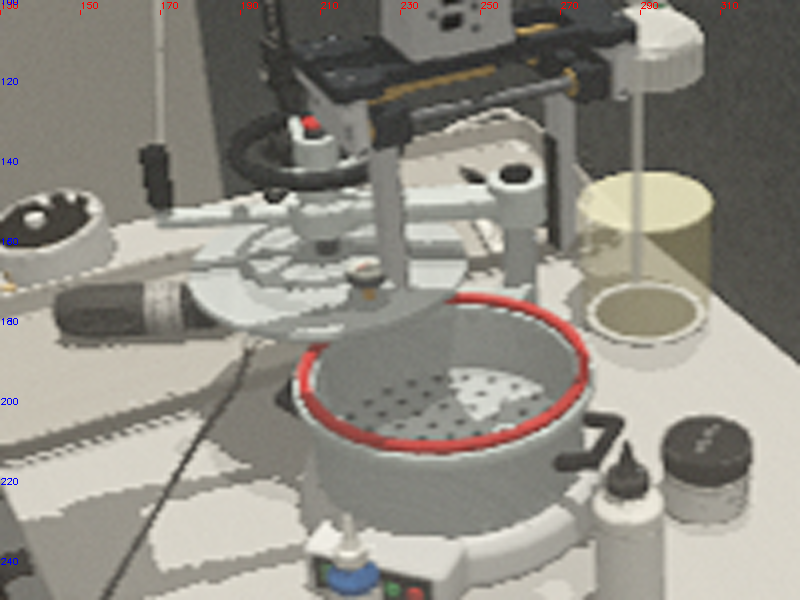

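Create h.py:
```python
import numpy as np, cv2, json
from scipy.spatial.transform import Rotation as R
from station import r
def cam(n,save=None):
    c=r.read_camera(n)
    if save: cv2.imwrite(save,c["pixels"])
    return {k:c[k] for k in("fx","fy","cx","cy","eye","attitude")}
def ray(c,p):
    q=np.array(c["attitude"]);m=R.from_quat(q[[1,2,3,0]])
    d=m.apply([(p[0]-c["cx"])/c["fx"],(p[1]-c["cy"])/c["fy"],1]);return np.array(c["eye"]),d/np.linalg.norm(d)
def proj(c,P):
    q=np.array(c["attitude"]);m=R.from_quat(q[[1,2,3,0]])
    v=m.inv().apply(np.atleast_2d(P)-np.array(c["eye"]))
    return np.c_[c["fx"]*v[:,0]/v[:,2]+c["cx"],c["fy"]*v[:,1]/v[:,2]+c["cy"]]
def tri(*cp):
    A=0;b=0
    for c,p in cp:
        e,d=ray(c,p);M=np.eye(3)-np.outer(d,d);A=A+M;b=b+M@e
    X=np.linalg.solve(A,b);res=[float(np.linalg.norm(np.cross(X-ray(c,p)[0],ray(c,p)[1]))) for c,p in cp]
    return X.round(1),np.round(res,1)
def atz(c,p,z):
    e,d=ray(c,p);return (e+d*(z-e[2])/d[2]).round(1)
SC={"fx":445.5596,"fy":445.5596,"cx":280.0274,"cy":207.6483,"eye":[211.205,-834.9226,705.3444],"attitude":[-0.4547584,0.8562909,-0.21912402,0.10929485]}
SD={"fx":511.2951,"fy":511.2951,"cx":282.0769,"cy":214.905,"eye":[361.6371,732.9609,903.7323],"attitude":[0.05232064,-0.12343586,0.90557555,-0.40244138]}
```

Run:
```python
from h import *
for n,a,b in [("col",(259,143.5),(206.75,269.75)),("red",(207.5,130.7),(258.5,288)),("knob",(168.7,144.2),(307.5,331.2)),
 ("tA",(277.7,360.3),(356.75,194.25)),("tB",(230.7,327.7),(367.25,223.5))]:
    print(n,*tri((SC,a),(SD,b)))
print("wheel205",atz(SD,(259,295.3),205))
# seal ellipse fit: search centre
from scipy.optimize import least_squares
t=np.linspace(0,2*np.pi,200)
def f(c,x):
    return proj(c,np.c_[x[0]+91*np.cos(t),x[1]+91*np.sin(t),0*t+106])
def e(x):
    a=f(SC,x);b=f(SD,x)
    return [a[:,0].min()-205,a[:,0].max()-277,a[:,1].max()-212.5,a[:,1].min()-173.5,b[:,0].min()-225,b[:,0].max()-313.8,b[:,1].min()-241.3]
s=least_squares(e,[600,150]);print("pot",s.x,s.fun.round(1))
```

```text
col [668.3 145.5 178.1] [0.6 0.6]
red [547.7 197.  222.6] [0.3 0.3]
knob [451.1 237.6 190. ] [0.2 0.2]
tA [ 448.3 -365.8    3.6] [1.3 1.3]
tB [ 402.3 -253.6    5.6] [0.6 0.6]
wheel205 [547.2 198.4 205. ]
pot [571.33906255  57.16946473] [-0.4 -0.2 -0.7 -0.1  0.3 -0.5 -0.8]
```

View pics/wrist0.png

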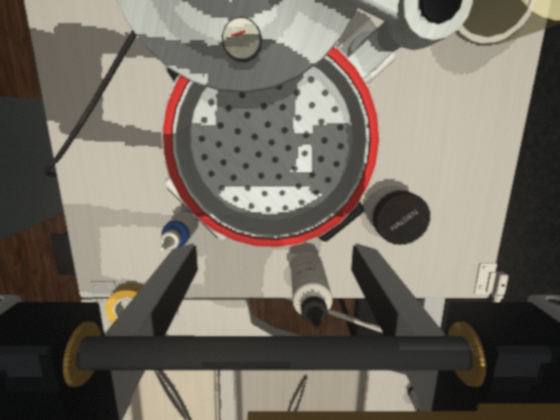

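Fitted positions:

| Item | Position |
|---|---|
| Column | (668,145) |
| Pot | (571,57), 131 mm from the column |
| Knob | (451,238), 236 mm from the column |
| Wheel | (547,198) |
| Used tweezers | centre (425,-310), axis at 112° |

The distances agree with the sizes given. In the wrist view the pot is mostly clear and the lid covers only its +y edge. Next I move above the tweezers.

>>> nudge_tcp --rows '[-44, -21, 0, -0.1, 0.4, -88, -43, 0, -0.2, 0.4, -132, -64, 0, -0.3, 0.4, -176, -85, 20, -0.389, 0.4, -221, -107, 40, -0.389, 0.4, -265, -128, 60, -0.389, 0.4, -309.7, -149.7, 80, -0.389, 0.4, -309.7, -149.7, 80, -0.389, 0.4]'

```text
time: 0.95
tcp_pos: [422.4, -312.4, 131.3]
ee_rot: [-0.002, 0.559, 0.829, -0.001]
wrist_force: [-0.4, -0.2, 0.8]
grip_width: 0.402
gripper_force: 0.0
```

>>> nudge_tcp --rows '[0, 0, 0, 0, 0.4, 0, 0, 0, 0, 0.4, 0, 0, 0, 0, 0.4]'

```text
time: 1.25
tcp_pos: [426.4, -308.6, 134.2]
ee_rot: [0.001, 0.556, 0.831, 0.0]
wrist_force: [1.0, 0.6, -0.4]
grip_width: 0.401
gripper_force: 0.0
```

Run:
```python
from h import *
c=cam("wrist","pics/w1.png");print(c);print(r.sense()["tcp_pos"],r.sense()["ee_rot"])
for p in[(448.3,-365.8,6),(402.3,-253.6,6)]: print(proj(c,p))
```

```text
{'fx': 320.0194021367332, 'fy': 320.0194021367332, 'cx': 274.0576328767016, 'cy': 211.36973323867, 'eye': array([ 394.64213154, -233.42420608,  305.3928135 ]), 'attitude': array([0.13860065, 0.97110894, 0.1921958 , 0.02824984])}
[ 426.43351265 -308.53845457  134.25904173] [6.80798043e-04 5.56259167e-01 8.31008568e-01 1.89150210e-04]
[[272.76864616 263.44109897]]
[[272.87374611 142.51704077]]
```

View pics/w1.png

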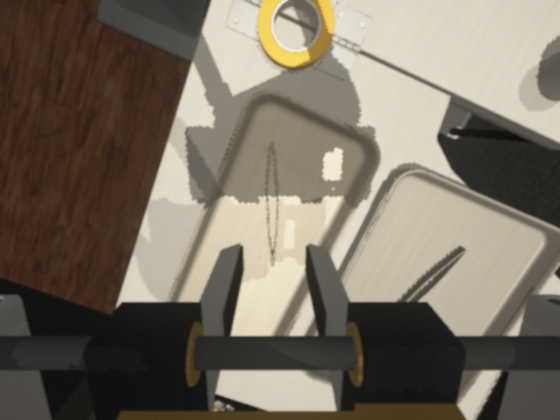

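The wrist view shows the tweezer tips at (272,142) and (272,264), within 1 px of where the triangulation puts them. Descending to grasp.

>>> nudge_tcp --rows '[0, 0, 30, 0, 0.4, 0, 0, 60, 0, 0.4, 0, 0, 90, 0, 0.4, 0, 0, 110, 0, 0.4, 0, 0, 118, 0, 0.4, 0, 0, 123, 0, 0.4, 0, 0, 123, 0, 0.4, 0, 0, 123, 0, 0.4]'

```text
time: 2.1
tcp_pos: [426.2, -310.1, 11.5]
ee_rot: [0.001, 0.557, 0.831, -0.0]
wrist_force: [-0.6, 0.7, -0.5]
grip_width: 0.4
gripper_force: 0.0
```

>>> nudge_tcp --rows '[0, 0, 0, 0, 0, 0, 0, 0, 0, 0, 0, 0, 0, 0, 0, 0, 0, 0, 0, 0, 0, 0, 0, 0, 0, 0, 0, 0, 0, 0]'

```text
time: 2.7
tcp_pos: [425.4, -309.9, 10.8]
ee_rot: [0.0, 0.557, 0.83, -0.0]
wrist_force: [-0.6, 1.0, 3.0]
grip_width: 0.12
gripper_force: 30.0
```

Gripped at 11 mm width. Lifting and carrying to the pot: centre (575,45), yaw 60°, clear of the lid.

>>> nudge_tcp --rows '[0, 0, -20, 0, 0, 0, 0, -60, 0, 0, 0, 0, -100, 0, 0, 0, 0, -140, 0, 0, 27, 27, -180, 0.1, 0, 54, 55, -180, 0.2, 0, 81, 82, -180, 0.3, 0, 108, 109, -180, 0.4, 0]'

```text
time: 3.5
tcp_pos: [485.6, -167.1, 190.8]
ee_rot: [0.0, 0.713, 0.702, 0.0]
wrist_force: [-0.4, 0.1, -0.4]
grip_width: 0.116
gripper_force: 30.0
```

Run:
```python
from h import *
s=r.sense();print(s["tcp_pos"],s["ee_rot"],s["grip_width"],s["gripper_force"])
```

```text
[ 485.58777096 -167.117592    190.8428234 ] [4.04159506e-04 7.12623253e-01 7.01546783e-01 2.16790255e-04] 0.11572160467011504 29.993770766013768
```

>>> nudge_tcp --rows '[36, 15, 0, 0.1, 0, 72, 29, 0, 0.2, 0, 108, 44, 0, 0.3, 0, 144, 58, 0, 0.4, 0, 179, 73, 0, 0.513, 0, 214.4, 87.6, 0, 0.513, 0, 214.4, 87.6, 0, 0.513, 0, 214.4, 87.6, 0, 0.513, 0]'

```text
time: 4.3
tcp_pos: [574.8, 45.5, 189.8]
ee_rot: [-0.0, 0.866, 0.501, -0.001]
wrist_force: [-0.6, -1.4, -0.3]
grip_width: 0.115
gripper_force: 30.0
```

Run:
```python
from h import *
c=cam("side","pics/s2.png");w=cam("wrist","pics/w2.png");a=cv2.imread("pics/s2.png")[200:350,200:340];b=cv2.imread("pics/w2.png")
cv2.imwrite("pics/c3.png",np.hstack([cv2.resize(a,(280,300)),cv2.resize(b,(400,300))]))
```

```text
(no output)
```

View pics/c3.png

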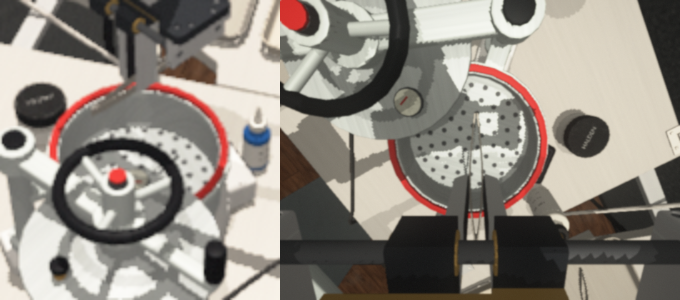

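Left (side view): the tweezers hang over the open half of the pot. Right (wrist view): tips are at about (475,115), inside the red seal and clear of the lid. Lowering to the sieve.

>>> nudge_tcp --rows '[0, 0, 30, 0, 0, 0, 0, 60, 0, 0, 0, 0, 90, 0, 0, 0, 0, 110, 0, 0, 0, 0, 120, 0, 0, 0, 0, 126, 0, 0, 0, 0, 129.5, 0, 0, 0, 0, 129.5, 0, 0]'

```text
time: 5.2
tcp_pos: [575.6, 44.6, 61.5]
ee_rot: [0.0, 0.866, 0.5, 0.0]
wrist_force: [-0.7, -0.1, 0.1]
grip_width: 0.116
gripper_force: 30.0
```

>>> nudge_tcp --rows '[0, 0, 0.5, 0, 0, 0, 0, 0.5, 0, 0]'

```text
time: 5.4
tcp_pos: [575.8, 45.0, 61.3]
ee_rot: [0.0, 0.866, 0.5, 0.001]
wrist_force: [-0.1, -0.2, -0.1]
grip_width: 0.118
gripper_force: 30.0
```

>>> nudge_tcp --rows '[0, 0, 0.5, 0, 0, 0, 0, 1, 0, 0, 0, 0, 1, 0, 0]'

```text
time: 5.7
tcp_pos: [575.2, 45.0, 59.5]
ee_rot: [0.0, 0.866, 0.5, 0.0]
wrist_force: [0.3, -0.0, -0.0]
grip_width: 0.116
gripper_force: 30.0
```

>>> nudge_tcp --rows '[0, 0, 0, 0, 0.2, 0, 0, 0, 0, 0.25, 0, 0, 0, 0, 0.25, 0, 0, 0, 0, 0.25]'

```text
time: 6.1
tcp_pos: [575.2, 45.0, 59.5]
ee_rot: [0.0, 0.866, 0.5, 0.0]
wrist_force: [-0.7, 0.0, -0.7]
grip_width: 0.251
gripper_force: 0.0
```

>>> nudge_tcp --rows '[0, 0, -10, 0, 0.25, 0, 0, -30, 0, 0.25, 0, 0, -70, 0, 0.25, 0, 0, -110, 0, 0.25, 0, 0, -140, 0, 0.25, 0, 0, -180, 0, 0.4, 0, 0, -200, 0, 0.4, 0, 0, -200, 0, 0.4]'

```text
time: 6.9
tcp_pos: [577.1, 45.0, 263.9]
ee_rot: [0.002, 0.866, 0.5, 0.004]
wrist_force: [0.7, -0.3, -1.5]
grip_width: 0.402
gripper_force: 0.0
```

Run:
```python
from h import *
w=cam("wrist","pics/w3.png");b=cv2.imread("pics/w3.png")[60:360,100:500];cv2.imwrite("pics/c4.png",cv2.resize(b,(800,600)))
print(r.sense())
```

```text
{'time': 6.95, 'joint_positions': array([-4.25139928e-02,  2.55308273e-01,  1.41632479e+00, -2.92980427e-05,
        1.46610840e+00,  4.81468885e-01]), 'joint_vel': array([-0.00141439,  0.0311683 ,  0.06388619, -0.00142707, -0.01188296,
        0.00020847]), 'joint_torque': array([ 3.61562334e-02, -4.18321931e+01, -2.59381288e+01,  7.89725385e-02,
       -1.43032760e-02,  1.18610205e-03]), 'tcp_pos': array([575.81092999,  44.95683388, 261.27280641]), 'ee_rot': array([0.00104479, 0.86611906, 0.49983404, 0.00161757]), 'wrist_force': array([ 0.21304535,  0.59917751, -0.08036   ]), 'moment': array([ 0.00174512,  0.03285328, -0.00047891]), 'gripper_force': 0.0, 'grip_width': 0.3988755098455595}
```

View pics/c4.png

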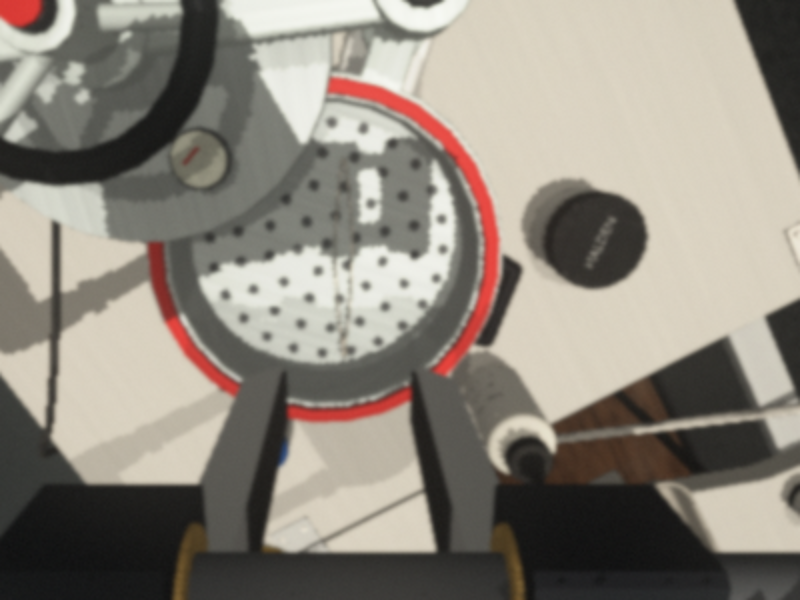

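The tweezers lie on the sieve, at (343,160)–(343,350) in the crop, and are released. Next is the knob: I move above it and turn so that the jaws close along the swing direction.

>>> nudge_tcp --rows '[13, -25, 0, 0.15, 0.5, 26, -51, 0, 0.3, 0.5, 39, -76, 0, 0.45, 0.5, 52, -102, 0, 0.6, 0.5, 65, -127, 0, 0.75, 0.5, 79, -153, 0, 0.9, 0.5, 92, -178, 0, 1.05, 0.5, 104.8, -203.6, 0, 1.2, 0.5]'

```text
time: 7.75
tcp_pos: [449.5, 238.0, 257.4]
ee_rot: [0.001, 0.997, -0.08, -0.002]
wrist_force: [-0.1, 0.2, -0.4]
grip_width: 0.498
gripper_force: 0.0
```

>>> nudge_tcp --rows '[0, 0, 0, 0.15, 0.5, 0, 0, 0, 0.249, 0.5, 0, 0, 0, 0.249, 0.5, 0, 0, 0, 0.249, 0.5]'

```text
time: 8.15
tcp_pos: [450.6, 237.3, 258.1]
ee_rot: [0.001, 0.98, -0.199, -0.001]
wrist_force: [-0.0, 0.1, -0.3]
grip_width: 0.499
gripper_force: 0.0
```

Run:
```python
from h import *
w=cam("wrist","pics/w4.png");print(r.sense()["tcp_pos"],r.sense()["ee_rot"],r.sense()["joint_positions"])
for z in(169,195,210):print(proj(w,(451.1,237.6,z)))
print(proj(w,(547.4,197.5,215)))
```

```text
[450.85534573 237.28803713 258.46059162] [ 5.28283622e-04  9.80002862e-01 -1.98981005e-01 -8.19613391e-04] [ 3.47866051e-01  1.54385541e-01  1.55554188e+00 -4.79372208e-05
  1.43361489e+00  2.31930522e+00]
[[272.86685163 217.09623203]]
[[272.83032186 227.04068963]]
[[272.80568494 233.74756945]]
[[271.74217646  78.77748009]]
```

View pics/w4.png

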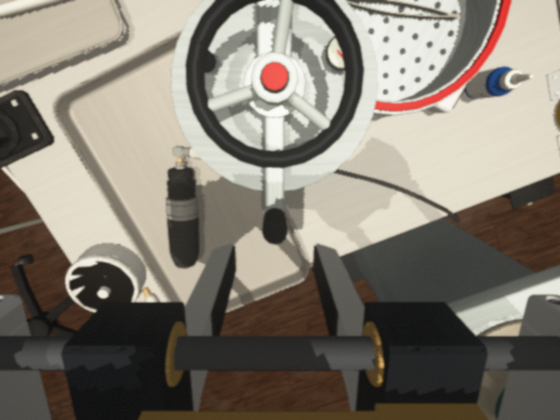

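The knob is at (275,215–240), matching the prediction to about 2 px. Wheel hub is at (273,77). Descending and gripping the knob.

>>> nudge_tcp --rows '[0, 0, 25, 0, 0.5, 0, 0, 50, 0, 0.5, 0, 0, 65, 0, 0.5, 0, 0, 69.5, 0, 0.5, 0, 0, 69.5, 0, 0.3, 0, 0, 69.5, 0, 0.2, 0, 0, 69.5, 0, 0, 0, 0, 69.5, 0, 0]'

```text
time: 9.0
tcp_pos: [451.6, 237.0, 190.8]
ee_rot: [0.001, 0.98, -0.2, 0.001]
wrist_force: [-1.1, -2.7, 5.1]
grip_width: 0.201
gripper_force: 23.2
```

>>> nudge_tcp --rows '[0, 0, 0, 0, 0, 0, 0, 0, 0, 0]'

```text
time: 9.2
tcp_pos: [451.6, 237.0, 190.8]
ee_rot: [0.0, 0.98, -0.2, 0.001]
wrist_force: [-0.7, -3.4, 5.3]
grip_width: 0.192
gripper_force: 30.0
```

Run:
```python
from h import *
C=np.array([668.3,145.5]);K=np.array([451.1,237.6]);K=C+(K-C)*235/np.linalg.norm(K-C)
a0=np.arctan2(*(K-C)[::-1]);yaw=np.radians(-23)
X=np.array([np.cos(yaw),np.sin(yaw)]);Y=np.array([np.sin(yaw),-np.cos(yaw)])
for d in list(np.arange(.08,1.2,.08))+[1.14,1.18]:
    P=C+235*np.array([np.cos(a0+d),np.sin(a0+d)])-K
    print(round(d,2),(P@X).round(1),(P@Y).round(1),-round(d,2))
```

```text
0.08 0.8 18.8 -0.08
0.16 3.0 37.4 -0.16
0.24 6.8 55.9 -0.24
0.32 12.0 73.9 -0.32
0.4 18.6 91.5 -0.4
0.48 26.6 108.5 -0.48
0.56 35.9 124.8 -0.56
0.64 46.6 140.3 -0.64
0.72 58.4 154.9 -0.72
0.8 71.3 168.6 -0.8
0.88 85.3 181.1 -0.88
0.96 100.3 192.5 -0.96
1.04 116.1 202.6 -1.04
1.12 132.7 211.5 -1.12
1.14 136.9 213.5 -1.14
1.18 145.6 217.2 -1.18
```

>>> nudge_tcp --rows '[0.8, 18.8, 0, -0.08, 0, 3, 37.4, 0, -0.16, 0, 6.8, 55.9, 0, -0.24, 0, 12, 73.9, 0, -0.32, 0, 18.6, 91.5, 0, -0.4, 0]'

```text
time: 9.7
tcp_pos: [433.0, 148.3, 190.8]
ee_rot: [-0.003, 1.0, 0.0, 0.001]
wrist_force: [0.7, 5.9, 2.0]
grip_width: 0.193
gripper_force: 30.0
```

>>> nudge_tcp --rows '[0.8, 18.8, 0, -0.08, 0, 3, 37.4, 0, -0.16, 0, 6.8, 55.9, 0, -0.24, 0, 12, 73.9, 0, -0.32, 0, 18.6, 91.5, 0, -0.4, 0, 26.6, 108.5, 0, -0.48, 0, 35.9, 124.8, 0, -0.56, 0]'

```text
time: 10.4
tcp_pos: [467.6, 22.8, 190.8]
ee_rot: [-0.002, 0.961, 0.276, 0.0]
wrist_force: [-2.0, 4.9, 6.1]
grip_width: 0.194
gripper_force: 30.0
```

Run:
```python
from h import *
s=r.sense();p=s["tcp_pos"];print(np.hypot(p[0]-668.3,p[1]-145.5),np.degrees(np.arctan2(p[1]-145.5,p[0]-668.3))%360)
```

```text
235.23452150335197 211.44726659040901
```

>>> nudge_tcp --rows '[0.3, 11.7, 0, -0.05, 0, 1.2, 23.5, 0, -0.1, 0, 2.6, 35.1, 0, -0.15, 0, 2.6, 35.1, 0, -0.15, 0]'

```text
time: 10.8
tcp_pos: [489.8, -7.6, 190.8]
ee_rot: [0.0, 0.938, 0.347, 0.001]
wrist_force: [-0.7, -0.7, 5.5]
grip_width: 0.195
gripper_force: 30.0
```

>>> nudge_tcp --rows '[0.1, 3.5, 0, -0.015, 0, 0.1, 7, 0, -0.03, 0, 0.1, 7, 0, -0.03, 0]'

```text
time: 11.1
tcp_pos: [493.3, -11.5, 190.8]
ee_rot: [-0.001, 0.933, 0.36, 0.0]
wrist_force: [-3.7, 1.8, 6.8]
grip_width: 0.192
gripper_force: 30.0
```

>>> nudge_tcp --rows '[0, 3, 0, -0.01, 0, 0, 3, 0, -0.01, 0]'

```text
time: 11.3
tcp_pos: [493.5, -11.6, 190.7]
ee_rot: [-0.004, 0.931, 0.365, -0.001]
wrist_force: [-7.0, 6.4, 9.9]
grip_width: 0.194
gripper_force: 30.0
```

>>> nudge_tcp --rows '[0, 3, 0, -0.01, 0, 0, 3, 0, -0.01, 0]'

```text
time: 11.5
tcp_pos: [493.5, -11.6, 190.6]
ee_rot: [-0.006, 0.929, 0.37, -0.002]
wrist_force: [-9.9, 11.3, 12.1]
grip_width: 0.197
gripper_force: 30.1
```

Run:
```python
from h import *
s=r.sense();p=s["tcp_pos"];print(np.hypot(p[0]-668.3,p[1]-145.5),np.degrees(np.arctan2(p[1]-145.5,p[0]-668.3))%360)
```

```text
235.01029124584645 221.95645840005287
```

The arm stopped moving at 222° while the force rose to 15 N, so the lid is at its stop. Releasing and rising.

>>> nudge_tcp --rows '[0, -4, 0, 0, 0.1, 0, -6, 0, 0, 0.4, 0, -6, 0, 0, 0.5, 0, -6, 0, 0, 0.5, 0, -6, -30, 0, 0.5, 0, -6, -70, 0, 0.5, 0, -6, -100, 0, 0.5, 0, -6, -100, 0, 0.5]'

```text
time: 12.3
tcp_pos: [496.5, -13.1, 294.2]
ee_rot: [0.002, 0.929, 0.37, 0.004]
wrist_force: [1.1, -0.4, -0.4]
grip_width: 0.5
gripper_force: 0.0
```

>>> nudge_tcp --rows '[0, 0, 0, 0, 0.5, 0, 0, 0, 0, 0.5]'

```text
time: 12.5
tcp_pos: [492.9, -12.5, 288.5]
ee_rot: [-0.001, 0.929, 0.37, -0.001]
wrist_force: [-0.2, -0.2, -0.6]
grip_width: 0.502
gripper_force: 0.0
```

Run:
```python
from h import *
w=cam("wrist","pics/w5.png");sd=cam("side","pics/s5.png");print(w,r.sense()["tcp_pos"],r.sense()["ee_rot"],r.sense()["joint_positions"])
print(proj(w,(571.5,58,205)),proj(w,(571.5,58,215)),proj(SD,(571.5,58,205)))
a=cv2.imread("pics/w5.png")[0:260,140:440];b=cv2.imread("pics/s5.png")[200:340,200:340]
cv2.imwrite("pics/c6.png",np.hstack([cv2.resize(a,(462,400)),cv2.resize(b,(336,400))]))
```

```text
{'fx': 320.0194021367332, 'fy': 320.0194021367332, 'cx': 274.0576328767016, 'cy': 211.36973323867, 'eye': array([551.6675551 ,  43.29291562, 459.54740421]), 'attitude': array([ 0.12959676,  0.9093557 , -0.39131468, -0.0561223 ])} [492.84609548 -12.41418089 288.36174674] [-8.09778207e-04  9.29098630e-01  3.69828829e-01 -1.31016960e-03] [-1.66442758e-01  1.17482771e-01  1.52754648e+00  2.57351697e-05
  1.49964374e+00  6.46701193e-01]
[[278.25680964  83.76994339]] [[278.42464483  82.32105751]] [[268.57660338 237.81703445]]
```

View pics/c6.png

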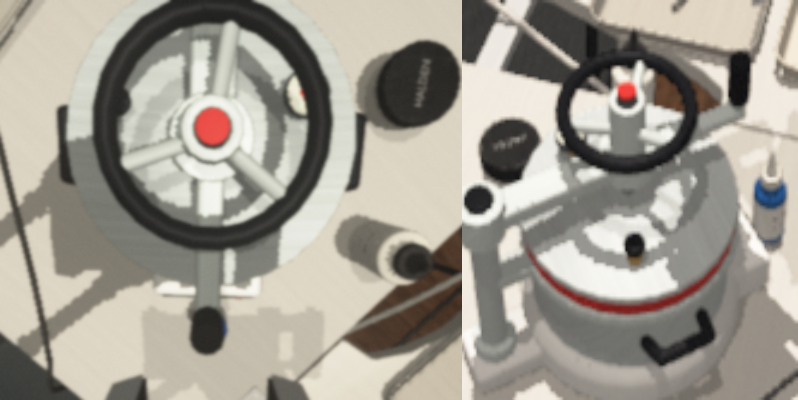

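In the wrist view the lid is over the pot. The hub is at (278,82), where (571.5,58) predicts. The spokes are about 11°, 131° and 251° clockwise from image-up. I'll centre over the hub and wind the wrist back, then put one finger in each of two spoke gaps.

>>> nudge_tcp --rows '[20, 0.5, 0, -0.15, 0.62, 40, 1, 0, -0.3, 0.62, 60, 1.5, 0, -0.45, 0.62, 80, 2, 0, -0.6, 0.62, 95, 2.5, 0, -0.75, 0.62, 105.5, 2.8, 0, -0.9, 0.62, 105.5, 2.8, 0, -1.05, 0.62, 105.5, 2.8, 0, -1.2, 0.62]'

```text
time: 13.4
tcp_pos: [571.9, 58.4, 288.3]
ee_rot: [-0.001, 0.555, 0.832, -0.001]
wrist_force: [-0.1, -0.1, 0.5]
grip_width: 0.617
gripper_force: 0.0
```

>>> nudge_tcp --rows '[0, 0, 0, -0.15, 0.62, 0, 0, 0, -0.3, 0.62, 0, 0, 0, -0.45, 0.62, 0, 0, 0, -0.6, 0.62, 0, 0, 0, -0.75, 0.62, 0, 0, 0, -0.9, 0.62, 0, 0, 0, -1.05, 0.62, 0, 0, 0, -1.2, 0.62]'

```text
time: 14.2
tcp_pos: [571.7, 58.0, 288.6]
ee_rot: [-0.001, -0.011, 1.0, 0.0]
wrist_force: [-0.1, 0.6, 0.4]
grip_width: 0.621
gripper_force: 0.0
```

>>> nudge_tcp --rows '[0, 0, 0, -0.15, 0.62, 0, 0, 0, -0.3, 0.62, 0, 0, 0, -0.45, 0.62, 0, 0, 0, -0.557, 0.62, 0, 0, 0, -0.557, 0.62, 0, 0, 0, -0.557, 0.62, 0, 0, 0, -0.557, 0.62]'

```text
time: 14.9
tcp_pos: [572.0, 58.0, 289.5]
ee_rot: [-0.0, -0.282, 0.959, 0.0]
wrist_force: [-0.0, -0.5, -0.4]
grip_width: 0.62
gripper_force: 0.0
```

Create spoke.py:
```python
# measure, in a wrist picture, rim centre/height offset and spokes angle clockwise from tool x
from h import *
def meas(w,img,ctr,z=205):
    im=cv2.imread(img)
    h=cv2.cvtColor(im,cv2.COLOR_BGR2HSV);g=h[...,2].astype(float)
    red=((h[...,1]>140)&(h[...,2]>100)&((h[...,0]<10)|(h[...,0]>170))).astype(np.uint8)
    p=proj(w,(*ctr,z+12))[0];m=np.zeros_like(red);cv2.circle(m,(int(p[0]),int(p[1])),40,1,-1)
    n,l,st,ce=cv2.connectedComponentsWithStats(red&m);i=1+np.argmax(st[1:,4]);
    print("red",ce[i].round(2),st[i],"axis215",proj(w,(*ctr,215))[0].round(2))
    a=np.radians(np.arange(0,360,2))
    def row(rad):
        q=proj(w,np.c_[ctr[0]+rad*np.cos(-a),ctr[1]+rad*np.sin(-a),0*a+z]).astype(np.float32)
        return cv2.remap(g.astype(np.float32),q[:,0].copy(),q[:,1].copy(),1).ravel()
    return row
```

Run:
```python
from spoke import *
w=cam("wrist","pics/w6.png");s=r.sense();print(s["tcp_pos"],s["ee_rot"],s["joint_positions"][5])
q=s["ee_rot"];x=R.from_quat(q[[1,2,3,0]]).apply([1,0,0]);yaw=np.degrees(np.arctan2(x[1],x[0]));print("yaw",yaw)
for nm,ww in(("w6",w),("w5",{'fx':320.0194,'fy':320.0194,'cx':274.05763,'cy':211.3697,'eye':[551.6675551,43.29291562,459.54740421],'attitude':[0.12959676,0.9093557,-0.39131468,-0.0561223]})):
    row=meas(ww,f"pics/{nm}.png",(571.5,58))
    for rad in(46,52,58):v=row(rad);print(rad,v[::6].astype(int))
    v=sum(row(k) for k in(24,28,32,36,40))/5
    print(v.astype(int).tolist())
```

```text
[572.06263491  58.01488029 289.65025166] [-2.41904178e-04 -2.82136386e-01  9.59374273e-01  7.47925022e-05] -2.1627579621098136
yaw -147.2244908524458
red [275.17 229.98] [267 226  17   9 104] axis215 [274.27 223.41]
46 [ 48  61  51  59  77  74  81  59  54  55  66 120 138 137 140 145  73  90
  69  27  81  80  68  94  79  50  74  97  47  51]
52 [43 33 33 32 33 31 35 41 46 51 53 53 53 49 43 41 31 28 26 27 29 29 84 29
 33 35 48 53 51 47]
58 [164 125  78 178 175 174 170 178 165 171 148 134 102  69  62  53  46  62
  66  67  61  60  86  31 140 121 132 145 149 161]
[194, 194, 194, 194, 193, 193, 192, 190, 187, 183, 176, 169, 152, 128, 118, 117, 115, 113, 109, 105, 
[... 1379 characters left out ...]
 187, 182, 197, 216, 219, 212, 200, 183, 171, 154, 139, 125, 117, 114, 118, 135, 156, 174, 184, 184, 180, 180, 177, 171, 177, 210, 229, 233, 232, 232, 235, 239, 236, 228, 210, 179, 157, 153, 162, 175, 189, 203, 210, 209, 209, 210, 207, 204, 196, 190, 187, 188, 191, 195, 198, 200, 200, 199, 195, 186, 184, 202, 219, 222, 216, 205, 181, 169, 188, 200, 204, 202, 201, 201, 200, 202, 203, 202, 197, 195, 196, 197, 198, 198, 199, 199, 200, 203, 205, 205, 205, 202, 199, 200, 199, 199, 194, 191, 191, 187, 182, 179, 174, 164, 158, 163, 163, 162, 171, 182, 195, 205, 210, 208, 204, 193, 170, 145, 130, 134, 156, 189, 209, 214, 210, 200, 184, 174, 172, 170, 170, 169, 169, 168, 168, 168, 170, 170, 171, 171]
```

The spokes sit at 87°, 207° and 327° clockwise from +x, and the fingers at 57° and 237°, so both have 30° of clearance. Descending between them.

>>> nudge_tcp --rows '[0, 0, 20, 0, 0.62, 0, 0, 40, 0, 0.62, 0, 0, 55, 0, 0.62, 0, 0, 65, 0, 0.62, 0, 0, 70, 0, 0.62, 0, 0, 75, 0, 0.62]'

```text
time: 15.55
tcp_pos: [572.5, 58.0, 215.1]
ee_rot: [0.0, -0.283, 0.959, -0.0]
wrist_force: [0.7, -0.0, 1.3]
grip_width: 0.617
gripper_force: 0.0
```

>>> nudge_tcp --rows '[0, 0, 5, 0, 0.62, 0, 0, 9, 0, 0.62, 0, 0, 13, 0, 0.62, 0, 0, 13, 0, 0.62]'

```text
time: 15.95
tcp_pos: [571.9, 58.0, 201.5]
ee_rot: [-0.0, -0.283, 0.959, 0.0]
wrist_force: [1.1, -0.7, -0.6]
grip_width: 0.619
gripper_force: 0.0
```

>>> nudge_tcp --rows '[0, 0, 0, 0.1, 0.62, 0, 0, 0, 0.2, 0.62, 0, 0, 0, 0.3, 0.62, 0, 0, 0, 0.4, 0.62]'

```text
time: 16.35
tcp_pos: [575.0, 57.7, 202.4]
ee_rot: [0.003, -0.085, 0.996, -0.001]
wrist_force: [3.7, -1.0, -2.4]
grip_width: 0.622
gripper_force: 2.4
```

```bash
python3 -c "
from h import *
print(r.sense()['moment'])"
```

```text
[ 0.00168049 -1.0313646   0.12811842]
```

>>> nudge_tcp --rows '[0, 0, 0, 0.1, 0.62, 0, 0, 0, 0.2, 0.62, 0, 0, 0, 0.3, 0.62, 0, 0, 0, 0.4, 0.62, 0, 0, 0, 0.5, 0.62, 0, 0, 0, 0.6, 0.62]'

```text
time: 16.95
tcp_pos: [574.1, 55.7, 202.3]
ee_rot: [0.002, 0.214, 0.977, -0.002]
wrist_force: [3.0, -5.4, -1.9]
grip_width: 0.618
gripper_force: 2.6
```

```bash
python3 -c "
from h import *
print(r.sense()['moment'])"
```

```text
[-0.8604104  -0.60850131  0.17618078]
```

>>> nudge_tcp --rows '[0, 0, 0, 0.1, 0.62, 0, 0, 0, 0.2, 0.62, 0, 0, 0, 0.3, 0.62, 0, 0, 0, 0.4, 0.62, 0, 0, 0, 0.5, 0.62, 0, 0, 0, 0.6, 0.62]'

```text
time: 17.55
tcp_pos: [571.9, 55.1, 202.1]
ee_rot: [0.001, 0.493, 0.87, -0.003]
wrist_force: [-0.5, -5.9, -0.3]
grip_width: 0.619
gripper_force: 2.6
```

```bash
python3 -c "
from h import *
print(r.sense()['moment'])"
```

```text
[-1.08505557  0.16693302  0.13990106]
```

>>> nudge_tcp --rows '[0, 0, 0, 0.1, 0.62, 0, 0, 0, 0.2, 0.62, 0, 0, 0, 0.3, 0.62]'

```text
time: 17.85
tcp_pos: [570.9, 55.4, 202.0]
ee_rot: [0.001, 0.617, 0.787, -0.003]
wrist_force: [-2.3, -4.8, 0.2]
grip_width: 0.624
gripper_force: 2.6
```

```bash
python3 -c "
from h import *
print(r.sense()['moment'])"
```

```text
[-0.98567093  0.51675644  0.16921128]
```

>>> nudge_tcp --rows '[0, 0, 0, 0.1, 0.62, 0, 0, 0, 0.2, 0.62, 0, 0, 0, 0.3, 0.62]'

```text
time: 18.15
tcp_pos: [570.0, 55.9, 201.9]
ee_rot: [0.0, 0.728, 0.686, -0.003]
wrist_force: [-4.7, -2.7, 1.4]
grip_width: 0.625
gripper_force: 2.6
```

```bash
python3 -c "
from h import *
print(r.sense()['moment'])"
```

```text
[-0.77182615  0.85236464  0.16833062]
```

>>> nudge_tcp --rows '[0, 0, 0, 0.1, 0.62, 0, 0, 0, 0.2, 0.62, 0, 0, 0, 0.3, 0.62]'

```text
time: 18.45
tcp_pos: [569.4, 56.5, 201.8]
ee_rot: [-0.0, 0.822, 0.569, -0.003]
wrist_force: [-4.7, -3.0, 2.1]
grip_width: 0.616
gripper_force: 2.6
```

```bash
python3 -c "
from h import *
print(r.sense()['moment'],r.sense()['joint_positions'])"
```

```text
[-0.49925316  1.02407105  0.15822482] [-0.02055361  0.28181855  1.52576078 -0.00313995  1.3396664   0.3397365 ]
```

Torque is steady at about 0.16 N·m and the wheel has turned about 2.5 rad. I'll back off, rise and measure the spindle height from two separated views.

>>> nudge_tcp --rows '[0, 0, 0, -0.06, 0.62, 0, 0, 0, -0.06, 0.62, 0, 0, -20, -0.06, 0.62, 0, 0, -50, -0.06, 0.62, 0, 0, -87, -0.06, 0.62, 0, 0, -87, -0.06, 0.62]'

```text
time: 19.05
tcp_pos: [575.4, 58.1, 294.7]
ee_rot: [0.003, 0.804, 0.595, 0.005]
wrist_force: [0.6, 0.1, 0.2]
grip_width: 0.621
gripper_force: 0.0
```

>>> nudge_tcp --rows '[-20, 30, 0, 0, 0.62, -40, 60, 0, 0, 0.62, -60, 90, 0, 0, 0.62, -81, 120, 0, 0, 0.62, -81, 120, 0, 0, 0.62, -81, 120, 0, 0, 0.62, -81, 120, 0, 0, 0.62, -81, 120, 0, 0, 0.62]'

```text
time: 19.85
tcp_pos: [662.7, -53.3, 289.3]
ee_rot: [-0.0, 0.803, 0.596, 0.0]
wrist_force: [-0.2, 0.1, -0.7]
grip_width: 0.618
gripper_force: 0.0
```

Create look.py:
```python
import sys;from h import *
n=sys.argv[1];w=cam("wrist",f"pics/{n}.png");w["eye"]=list(w["eye"]);w["attitude"]=list(w["attitude"]);json.dump(w,open(n+".json","w"));print(r.sense()["tcp_pos"])
```

```bash
python3 look.py m1
```

```text
[662.7600213  -53.36016156 289.47481105]
```

>>> nudge_tcp --rows '[0, -40, 0, 0, 0.62, 0, -80, 0, 0, 0.62, 0, -120, 0, 0, 0.62, 0, -160, 0, 0, 0.62, 0, -200, 0, 0, 0.62, 0, -240, 0, 0, 0.62, 0, -240, 0, 0, 0.62, 0, -240, 0, 0, 0.62]'

```text
time: 20.7
tcp_pos: [433.3, 16.1, 290.0]
ee_rot: [0.001, 0.803, 0.596, 0.001]
wrist_force: [-0.9, -0.4, -0.4]
grip_width: 0.62
gripper_force: 0.0
```

>>> nudge_tcp --rows '[0, 0, 0, 0, 0.62, 0, 0, 0, 0, 0.62]'

```text
time: 20.9
tcp_pos: [434.9, 15.3, 288.9]
ee_rot: [0.0, 0.804, 0.595, 0.0]
wrist_force: [0.2, -0.0, -0.0]
grip_width: 0.62
gripper_force: 0.0
```

```bash
python3 look.py m2
```

Create fit.py:
```python
import sys;from h import *
from scipy.optimize import least_squares
cs=[json.load(open(n+".json")) for n in sys.argv[1:3]];ims=[cv2.imread(f"pics/{n}.png") for n in sys.argv[1:3]]
hub=(571.5,58)
t=np.radians(np.arange(0,360,3))
rp=[];reds=[]
for c,im in zip(cs,ims):
    h=cv2.cvtColor(im,cv2.COLOR_BGR2HSV);big=cv2.resize(im,None,fx=1,fy=1)
    p=proj(c,(*hub,217))[0];m=np.zeros(h.shape[:2],np.uint8);cv2.circle(m,(int(p[0]),int(p[1])),26,1,-1)
    red=((h[...,1]>120)&(h[...,2]>70)&((h[...,0]<12)|(h[...,0]>168))&(m>0)).astype(np.uint8)
    n,l,st,ce=cv2.connectedComponentsWithStats(red);i=1+np.argmax(st[1:,4]);reds.append(ce[i]);print("red",ce[i].round(2),st[i],"axis@215",proj(c,(*hub,215))[0].round(2))
    g=cv2.cvtColor(im,cv2.COLOR_BGR2GRAY).astype(np.float32);pts=[]
    rad=np.arange(42,63,.5)
    for a in t:
        q=proj(c,np.c_[hub[0]+rad*np.cos(a),hub[1]+rad*np.sin(a),0*rad+205]).astype(np.float32)
        v=cv2.remap(g,q[:,0].copy(),q[:,1].copy(),1).ravel()
        if q.min()<2 or q[:,0].max()>557: continue
        d=v<70
        if 20<=d.sum()<=28 and np.abs(np.diff(d.astype(int))).sum()==2: pts.append(q[d].mean(0))
    rp.append(np.array(pts))
print("n rim",[len(p) for p in rp])
T=np.linspace(0,2*np.pi,721)
def res(x):
    o=[]
    for c,p in zip(cs,rp):
        e=proj(c,np.c_[x[0]+52*np.cos(T),x[1]+52*np.sin(T),0*T+x[2]])
        o.append(np.min(np.linalg.norm(p[:,None]-e[None],axis=2),1))
    return np.concatenate(o)
s=least_squares(res,[*hub,205],loss="soft_l1",f_scale=.5);print("rim",s.x.round(2),"res",np.median(s.fun).round(2))
X,e=tri(*zip(cs,reds));print("red top",X,e,"h above hub",round(X[2]-s.x[2]-10,2))
```

```bash
python3 fit.py m1 m2
```

```text
[434.80300976  15.28501286 288.74498975]
red [110.03 119.73] [100 109  21  22 377] axis@215 [112.26 119.9 ]
red [435.29 118.73] [425 108  22  23 386] axis@215 [434.94 119.  ]
n rim [100, 92]
rim [570.8   58.15 204.65] res 0.43
red top [570.9  58.4 216.9] [0. 0.] h above hub 2.25
```

Run:
```python
from h import *
ax=(570.8,58.15);off=-.35
T=np.linspace(0,2*np.pi,90)
for n in("m1","m2"):
    c=json.load(open(n+".json"));im=cv2.imread(f"pics/{n}.png").astype(np.float32)
    b=proj(c,(*ax,215+off))[0];u=proj(c,(*ax,225+off))[0]-b;k=np.linalg.norm(u)/10;u/=np.linalg.norm(u)
    d=proj(c,np.c_[ax[0]+8*np.cos(T),ax[1]+8*np.sin(T),0*T+215+off]).astype(np.float32)
    rr=(d-b)@u;print(n,"px/mm h",k.round(3),"disc extent along",rr.min().round(2),rr.max().round(2),"area",cv2.contourArea(d).round(0))
    for w in(-4,0,4):
        s=np.arange(-22,22.1,1);q=(b+s[:,None]*u+w*np.array([-u[1],u[0]])).astype(np.float32)
        v=cv2.remap(im,q[:,0].copy(),q[:,1].copy(),1).reshape(-1,3)
        print(w,[f"{int(a)}:{int(x[2])}/{int(x[1])}" for a,x in zip(s,v)])
```

```text
Traceback (most recent call last):
AttributeError: 'float' object has no attribute 'round'
```

Create prof.py:
```python
import sys;from h import *
ax=(float(sys.argv[1]),float(sys.argv[2]));off=float(sys.argv[3])
T=np.linspace(0,2*np.pi,90)
for n in sys.argv[4:]:
    c=json.load(open(n+".json"));im=cv2.imread(f"pics/{n}.png").astype(np.float32)
    b=proj(c,(*ax,215+off))[0];u=proj(c,(*ax,225+off))[0]-b;k=np.linalg.norm(u)/10;u/=np.linalg.norm(u)
    d=proj(c,np.c_[ax[0]+8*np.cos(T),ax[1]+8*np.sin(T),0*T+215+off]).astype(np.float32)
    rr=(d-b)@u;print(n,"px/mm h",round(float(k),3),"disc along",rr.min(),rr.max(),"area",cv2.contourArea(d))
    for w in(-4,0,4):
        s=np.arange(-22,22.1,1);q=(b+s[:,None]*u+w*np.array([-u[1],u[0]])).astype(np.float32)
        v=cv2.remap(im,q[:,0].copy(),q[:,1].copy(),1).reshape(-1,3)
        print(w,*[f"{int(a)}:{int(x[2])}/{int(x[1])}" for a,x in zip(s,v)])
```

```bash
python3 prof.py 570.8 58.15 -.35 m1 m2
```

```text
m1 px/mm h 0.687 disc along -10.921408050191244 10.946707077861907 area 383.4532281951979
-4 -22:114/115 -21:142/144 -20:193/195 -19:233/235 -18:244/245 -17:245/246 -16:242/243 -15:236/238 -14:222/225 -13:187/190 -12:133/134 -11:87/83 -10:78/62 -9:108/60 -8:160/61 -7:207/65 -6:229/68 -5:233/69 -4:235/70 -3:234/67 -2:234/67 -1:234/68 0:234/67 1:234/66 2:234/66 3:234/68 4:233/67 5:233/67 6:233/66 7:233/66 8:233/67 9:233/70 10:233/87 11:235/132 12:238/193 13:240/230 14:241/240 15:239/240 16:235/237 17:232/233 18:228/230 19:224/226 20:220/223 21:218/220 22:216/218
0 -22:108/110 -21:131/133 -20:180/182 -19:225/227 -18:243/244 -17:246/247 -16:245/246 -15:239/241 -14:226/228 -13:189/192 -12:131/133 -11:87/81 -10:86/60 -9:125/57 -8:176/60 -7:216/66 -6:231/68 -5:234/69 -4:235/69 -3:235/68 -2:234/68 -1:234/68 0:234/68 1:234/68 2:234/68 3:234/68 4:234/68 5:233/67 6:233/65 7:233/65 8:233/65 9:233/65 10:232/66 11:232/76 12:234/114 13:237/179 14:240/227 15:241/240 16:239/240 17:235/237 18:231/233 19:228/229 20:225/226 21:222/224 22:221/223
4 -22:105/107 -21:119/120 -20:154/156 -19:202/204 -18:233/
[... 1234 characters left out ...]
72 1:239/71 2:239/73 3:239/71 4:238/71 5:238/69 6:238/69 7:238/69 8:238/69 9:237/69 10:237/69 11:237/74 12:238/110 13:242/178 14:245/228 15:247/245 16:246/247 17:243/244 18:242/242 19:242/242 20:245/244 21:246/245 22:246/244
4 -22:103/105 -21:136/138 -20:193/196 -19:233/235 -18:246/248 -17:249/250 -16:247/248 -15:243/244 -14:233/235 -13:202/205 -12:143/145 -11:89/87 -10:78/64 -9:105/61 -8:154/60 -7:205/64 -6:231/71 -5:239/74 -4:240/75 -3:240/74 -2:240/75 -1:240/75 0:239/73 1:239/73 2:239/71 3:239/71 4:238/71 5:238/72 6:238/71 7:238/70 8:238/70 9:238/74 10:238/92 11:239/141 12:242/201 13:245/235 14:246/245 15:245/246 16:241/242 17:238/239 18:239/239 19:242/241 20:245/244 21:245/241 22:240/221
```

The red top stands about 2.3–2.9 mm above the hub, which leaves about 1.2–1.5 rad. Back to the hub for about 1.1 rad more, then I'll measure again.

>>> nudge_tcp --rows '[20, 30, 0, 0, 0.62, 40, 60, 0, 0, 0.62, 60, 90, 0, 0, 0.62, 81, 118.5, 0, 0, 0.62, 81, 118.5, 0, 0, 0.62, 81, 118.5, 0, 0, 0.62, 81, 118.5, 0, 0, 0.62]'

```text
time: 21.65
tcp_pos: [570.2, 58.1, 288.5]
ee_rot: [-0.0, 0.804, 0.595, -0.001]
wrist_force: [-0.1, 0.1, -0.3]
grip_width: 0.618
gripper_force: 0.0
```

>>> nudge_tcp --rows '[0, 0, 25, 0, 0.62, 0, 0, 50, 0, 0.62, 0, 0, 65, 0, 0.62, 0, 0, 73, 0, 0.62, 0, 0, 78, 0, 0.62, 0, 0, 83, 0, 0.62, 0, 0, 87, 0, 0.62, 0, 0, 87, 0, 0.62]'

```text
time: 22.45
tcp_pos: [570.5, 58.1, 202.0]
ee_rot: [0.0, 0.804, 0.595, -0.0]
wrist_force: [-0.6, -0.9, 0.0]
grip_width: 0.619
gripper_force: 0.6
```

```bash
python3 -c "
from h import *
print(r.sense()['moment'],r.sense()['joint_positions'][[0,5]])"
```

```text
[-0.18698472  0.23171589  0.02810392] [-0.01938613  0.2767104 ]
```

>>> nudge_tcp --rows '[0, 0, 0, 0.1, 0.62, 0, 0, 0, 0.2, 0.62, 0, 0, 0, 0.3, 0.62, 0, 0, 0, 0.4, 0.62, 0, 0, 0, 0.5, 0.62, 0, 0, 0, 0.6, 0.62]'

```text
time: 23.05
tcp_pos: [568.5, 57.6, 201.8]
ee_rot: [0.0, 0.944, 0.329, -0.003]
wrist_force: [-4.3, -2.1, -0.2]
grip_width: 0.618
gripper_force: 2.4
```

```bash
python3 -c "
from h import *
print(r.sense()['moment'])"
```

```text
[-0.36504265  0.9579449   0.16019392]
```

>>> nudge_tcp --rows '[0, 0, 0, 0.1, 0.62, 0, 0, 0, 0.2, 0.62, 0, 0, 0, 0.3, 0.62, 0, 0, 0, 0.4, 0.62, 0, 0, 0, 0.5, 0.62, 0, 0, 0, 0.56, 0.62, 0, 0, 0, 0.56, 0.62]'

```text
time: 23.75
tcp_pos: [568.8, 59.1, 201.8]
ee_rot: [-0.001, 0.998, 0.058, -0.002]
wrist_force: [-4.4, 1.0, 0.2]
grip_width: 0.622
gripper_force: 2.3
```

```bash
python3 -c "
from h import *
print(r.sense()['moment'],r.sense()['joint_positions'][[0,5]])"
```

```text
[0.29349101 0.9534205  0.14120299] [-0.0188326   1.43630275]
```

>>> nudge_tcp --rows '[0, 0, 0, -0.06, 0.62, 0, 0, 0, -0.06, 0.62, 0, 0, -20, -0.06, 0.62, 0, 0, -50, -0.06, 0.62, 0, 0, -87, -0.06, 0.62, 0, 0, -87, -0.06, 0.62]'

```text
time: 24.35
tcp_pos: [574.8, 58.3, 295.0]
ee_rot: [0.001, 0.996, 0.087, 0.007]
wrist_force: [1.0, 0.1, -0.3]
grip_width: 0.621
gripper_force: 0.0
```

>>> nudge_tcp --rows '[-20, 30, 0, 0, 0.62, -40, 60, 0, 0, 0.62, -60, 90, 0, 0, 0.62, -81, 120, 0, 0, 0.62, -81, 120, 0, 0, 0.62, -81, 120, 0, 0, 0.62, -81, 120, 0, 0, 0.62, -81, 120, 0, 0, 0.62]' --lines "1,2"

```text
time: 25.15
tcp_pos: [512.5, -72.9, 288.8]
```

```bash
python3 look.py m3
```

```text
[512.36226001 -72.89327091 288.81210807]
```

>>> nudge_tcp --rows '[0, -40, 0, 0, 0.62, 0, -80, 0, 0, 0.62, 0, -120, 0, 0, 0.62, 0, -160, 0, 0, 0.62, 0, -200, 0, 0, 0.62, 0, -240, 0, 0, 0.62, 0, -240, 0, 0, 0.62, 0, -240, 0, 0, 0.62]' --lines "1,1"

```text
time: 26.0
```

>>> nudge_tcp --rows '[0, 0, 0, 0, 0.62, 0, 0, 0, 0, 0.62]'

```text
time: 26.2
tcp_pos: [470.4, 161.6, 288.9]
ee_rot: [0.0, 0.996, 0.087, 0.0]
wrist_force: [-0.2, -1.0, -0.1]
grip_width: 0.623
gripper_force: 0.0
```

```bash
python3 look.py m4
python3 fit.py m3 m4; python3 prof.py 570.8 58.15 -.35 m3 m4
```

```text
[470.42143424 161.50912935 288.91844521]
red [112.13 119.06] [102 108  22  23 383] axis@215 [112.66 118.23]
red [436.03 118.1 ] [425 107  23  23 390] axis@215 [436.25 117.44]
n rim [118, 103]
rim [570.73  58.16 204.6 ] res 0.4
red top [570.9  58.2 215.4] [0.1 0.1] h above hub 0.8
m3 px/mm h 0.685 disc along -10.953487488484477 10.984211936411462 area 385.61799553313176
-4 -22:99/99 -21:122/124 -20:166/169 -19:206/209 -18:224/227 -17:226/228 -16:221/223 -15:212/214 -14:197/199 -13:167/169 -12:121/121 -11:90/76 -10:101/53 -9:144/50 -8:184/54 -7:204/57 -6:210/57 -5:211/57 -4:210/57 -3:210/57 -2:210/57 -1:209/57 0:209/57 1:209/57 2:209/58 3:208/58 4:207/57 5:208/57 6:207/56 7:206/56 8:206/59 9:202/73 10:195/109 11:198/163 12:213/207 13:225/226 14:225/227 15:220/223 16:212/215 17:196/198 18:164/166 19:119/121 20:81/82 21:70/70 22:85/85
0 -22:98/99 -21:11
[... 1747 characters left out ...]
4 1:229/64 2:229/64 3:228/64 4:228/63 5:228/63 6:227/62 7:227/61 8:227/60 9:226/61 10:222/70 11:216/104 12:217/164 13:228/216 14:238/239 15:241/242 16:238/239 17:231/232 18:221/223 19:207/209 20:198/200 21:199/201 22:204/206
4 -22:97/98 -21:125/126 -20:173/175 -19:215/217 -18:236/237 -17:240/241 -16:237/239 -15:231/233 -14:215/217 -13:178/181 -12:128/127 -11:94/78 -10:107/54 -9:156/52 -8:202/59 -7:224/65 -6:229/66 -5:230/67 -4:230/67 -3:230/66 -2:229/65 -1:229/65 0:228/64 1:228/63 2:228/63 3:228/63 4:228/62 5:227/62 6:227/62 7:226/62 8:225/65 9:219/80 10:212/120 11:214/175 12:226/218 13:237/237 14:240/241 15:237/239 16:231/233 17:221/223 18:208/210 19:196/198 20:191/193 21:195/197 22:201/204
```

Create sp.py:
```python
import sys;from h import *
from scipy.ndimage import gaussian_filter1d as G
ax=(570.8,58.15);a=np.radians(np.arange(0,360,1))
def prof(n,rads=(22,26,30,34,38,42)):
    c=json.load(open(n+".json"));g=cv2.imread(f"pics/{n}.png",0).astype(np.float32);o=[]
    for k in rads:
        q=proj(c,np.c_[ax[0]+k*np.cos(-a),ax[1]+k*np.sin(-a),0*a+204.7+3]).astype(np.float32)
        v=cv2.remap(g,q[:,0].copy(),q[:,1].copy(),1).ravel().astype(float)
        hw=np.degrees(4.5/k);v=G(v,hw*.6,mode="wrap")-G(v,hw*2,mode="wrap");o.append(np.clip(v,-15,15))
    return np.mean(o,0)
for pair in sys.argv[1:]:
    v=np.mean([prof(n) for n in pair.split(",")],0)
    f=v+np.roll(v,-120)+np.roll(v,-240);f=f[:120]
    i=np.argsort(-f)[:6];print(pair,i,f[i].round(1), "fft",)
```

Run:
```python
import json
json.dump({'fx':320.0194,'fy':320.0194,'cx':274.05763,'cy':211.3697,'eye':[551.6675551,43.29291562,459.54740421],'attitude':[0.12959676,0.9093557,-0.39131468,-0.0561223]},open("w5.json","w"))
```

```bash
python3 sp.py w5 m1 m2 m1,m2 m3 m4 m3,m4
python3 prof.py 570.8 58.15 -.35 w5 | sed -n '1p;3p'
```

```text
w5 [87 86 88 85 89 84] [24.7 24.6 23.3 23.1 20.8 19.1] fft
m1 [88 20 21 19 89 22] [15.8 15.4 15.4 15.4 15.4 15.4] fft
m2 [100 101  99 102  98  97] [28.2 28.  27.5 26.6 26.3 24.6] fft
m1,m2 [ 98  97  99  96  95 100] [16.5 16.5 15.9 15.9 15.  15. ] fft
m3 [42 43 44 41 45 46] [23.7 23.7 23.2 22.6 22.4 22.2] fft
m4 [44 45 46 47 48 43] [32.2 32.2 32.1 32.1 31.6 31.5] fft
m3,m4 [44 43 45 46 47 42] [27.7 27.6 27.3 27.2 27.  26.4] fft
w5 px/mm h 0.155 disc along -11.900394302581574 12.127502298796587 area 423.020019111922
0 -22:131/132 -21:170/173 -20:215/217 -19:233/235 -18:238/239 -17:238/240 -16:237/239 -15:230/232 -14:198/201 -13:138/140 -12:96/81 -11:137/66 -10:201/71 -9:230/79 -8:235/80 -7:236/81 -6:236/81 -5:236/80 -4:236/80 -3:237/81 -2:236/82 -1:236/81 0:236/81 1:236/81 2:236/80 3:236/80 4:235/80 5:236/80 6:235/80 7:235/79 8:235/79 9:235/80 10:234/77 11:234/78 12:229/82 13:218/117 14:212/180 15:228/225 16:239/240 17:243/244 18:242/244 19:239/240 20:233/235 21:221/223 22:205/208
```

The spokes confirm the wheel turned 2.31 + 1.13 rad. The height reading is still too coarse (about 1–2 mm left), so I'm taking a much closer oblique view from the side away from the knob.

>>> nudge_tcp --rows '[0, 15, 10, 0, 0.3, 0, 30, 40, 0, 0.3, 0, 30, 75, 0, 0.3, 0, 30, 105, 0, 0.3, 0, 30, 117, 0, 0.3, 0, 30, 117, 0, 0.3, 0, 30, 117, 0, 0.3, 0, 30, 117, 0, 0.3]'

```text
time: 27.05
tcp_pos: [476.7, 133.1, 173.6]
ee_rot: [-0.0, 0.996, 0.087, 0.002]
wrist_force: [-1.1, 0.6, 0.1]
grip_width: 0.3
gripper_force: 0.0
```

```bash
python3 look.py m5
```

Create dump.py:
```python
import sys;from h import *
n=sys.argv[1];ax=(570.75,58.15);c=json.load(open(n+".json"));im=cv2.imread(f"pics/{n}.png").astype(np.float32)
for z in(205,215,225):print(z,proj(c,(*ax,z))[0].round(2))
b=proj(c,(*ax,214.6))[0];u=proj(c,(*ax,219.6))[0]-b;k=np.linalg.norm(u)/5;u/=np.linalg.norm(u);p=np.array([-u[1],u[0]])
T=np.linspace(0,2*np.pi,180)
for rr in(8,15):
    d=proj(c,np.c_[ax[0]+rr*np.cos(T),ax[1]+rr*np.sin(T),0*T+214.6])-b;print("r",rr,"along",((d@u).min()).round(1),(d@u).max().round(1),"perp",(d@p).min().round(1),(d@p).max().round(1))
print("k",round(float(k),3))
def line(dirn,off):
    s=np.arange(-46,46.1,1);q=(b+s[:,None]*dirn+off).astype(np.float32);v=cv2.remap(im,q[:,0].copy(),q[:,1].copy(),1).reshape(-1,3)
    return " ".join(f"{int(a)}:{int(x[2])}/{int(x[1])}" for a,x in zip(s,v))
print("A",line(u,0*u));print("P",line(p,u*float(sys.argv[2])))
```

```bash
python3 dump.py m5 2
```

```text
[476.5562733  133.12445688 173.58342423]
205 [487.62 121.18]
215 [504.04 121.25]
225 [523.18 121.34]
r 8 along -20.6 20.8 perp -21.5 20.8
r 15 along -38.6 39.1 perp -41.0 38.4
k 1.827
A -46:84/85 -45:84/85 -44:86/86 -43:85/85 -42:85/86 -41:84/86 -40:86/88 -39:95/96 -38:119/121 -37:163/166 -36:208/211 -35:231/233 -34:238/239 -33:240/241 -32:240/241 -31:238/239 -30:235/236 -29:230/232 -28:226/228 -27:220/224 -26:212/215 -25:190/192 -24:143/145 -23:86/86 -22:53/48 -21:54/38 -20:66/34 -19:78/29 -18:96/30 -17:131/36 -16:176/46 -15:207/54 -14:220/57 -13:222/56 -12:222/55 -11:222/56 -10:222/55 -9:221/54 -8:221/54 -7:221/54 -6:221/54 -5:220/53 -4:220/54 -3:220/53 -2:220/53 -1:219/53 0:219/52 1:219/52 2:218/51 3:218/51 4:218/52 5:218/51 6:218/50 7:218/50 8:217/50 9:217/51 10:217/50 11:217/50 12:216/50 13:215/49 14:216/49 15:215/49 16:215/48 17:215/48 18:215/48 19:214/47 20:213/48 21:214/54 22:215/79 23:220/132 24:228/190 25:233/226 26:235/235 27:235/2
[... 498 characters left out ...]
3/57 -20:158/47 -19:194/46 -18:212/49 -17:217/50 -16:217/50 -15:217/50 -14:218/52 -13:218/52 -12:218/51 -11:218/51 -10:218/52 -9:218/52 -8:219/51 -7:218/51 -6:219/52 -5:218/52 -4:218/51 -3:219/52 -2:218/52 -1:218/51 0:218/51 1:218/52 2:218/52 3:217/52 4:218/51 5:218/51 6:217/50 7:217/51 8:217/51 9:218/52 10:218/52 11:218/51 12:218/52 13:218/51 14:217/51 15:217/52 16:217/51 17:217/51 18:213/52 19:200/58 20:169/70 21:134/93 22:135/130 23:174/176 24:206/210 25:220/223 26:225/227 27:227/229 28:227/229 29:227/228 30:227/228 31:227/228 32:225/227 33:221/223 34:213/215 35:204/206 36:203/205 37:205/207 38:207/208 39:207/208 40:204/206 41:201/203 42:199/202 43:200/202 44:201/203 45:203/205 46:204/206
```

In the close view the hub top is centred at -0.6 px and the red disc at +3.2 px, at 1.85 px/mm. That puts the spindle about 1.7–2.0 mm proud, with about 0.9–1.05 rad left. I'll turn 0.7 rad and measure again.

>>> nudge_tcp --rows '[0, 0, -40, 0, 0.3, 0, 0, -80, 0, 0.3, 0, 0, -117, 0, 0.62, 25, 30, -117, 0, 0.62, 50, 60, -117, 0, 0.62, 81, 89, -117, 0, 0.62, 81, 89, -117, 0, 0.62, 81, 89, -117, 0, 0.62]'

```text
time: 27.9
tcp_pos: [570.9, 59.2, 289.3]
ee_rot: [-0.0, 0.996, 0.087, -0.0]
wrist_force: [-0.1, 0.6, -0.6]
grip_width: 0.621
gripper_force: 0.0
```

>>> nudge_tcp --rows '[0, 0, 0, 0, 0.62, 0, 0, 25, 0, 0.62, 0, 0, 50, 0, 0.62, 0, 0, 65, 0, 0.62, 0, 0, 73, 0, 0.62, 0, 0, 80, 0, 0.62, 0, 0, 87, 0, 0.62, 0, 0, 87, 0, 0.62]'

```text
time: 28.7
tcp_pos: [570.1, 59.7, 201.7]
ee_rot: [-0.0, 0.996, 0.087, -0.0]
wrist_force: [-0.4, 0.0, -0.0]
grip_width: 0.62
gripper_force: 0.1
```

>>> nudge_tcp --rows '[0, 0, 0, 0.1, 0.62, 0, 0, 0, 0.2, 0.62, 0, 0, 0, 0.3, 0.62, 0, 0, 0, 0.4, 0.62, 0, 0, 0, 0.5, 0.62, 0, 0, 0, 0.6, 0.62, 0, 0, 0, 0.7, 0.62, 0, 0, 0, 0.76, 0.62]'

```text
time: 29.5
tcp_pos: [569.2, 61.8, 201.8]
ee_rot: [-0.002, 0.957, -0.29, -0.002]
wrist_force: [-1.9, 4.4, -2.8]
grip_width: 0.623
gripper_force: 2.4
```

```bash
python3 -c "
from h import *
print(r.sense()['moment'],r.sense()['joint_positions'][[0,5]])"
```

```text
[0.99208778 0.41455196 0.13371571] [-0.01635731  2.14125851]
```

>>> nudge_tcp --rows '[0, 0, 0, -0.06, 0.62, 0, 0, 0, -0.06, 0.62, 0, 0, -20, -0.06, 0.62, 0, 0, -50, -0.06, 0.62, 0, 0, -87, -0.06, 0.62, -27, -30, -87, -0.06, 0.3, -54, -60, -87, -0.06, 0.3, -81, -90, -87, -0.06, 0.3]' --lines "1,2"

```text
time: 30.3
tcp_pos: [553.3, 179.9, 290.2]
```

>>> nudge_tcp --rows '[0, 0, 30, 0, 0.3, 0, 0, 70, 0, 0.3, 0, 0, 105, 0, 0.3, 0, 0, 117, 0, 0.3, 0, 0, 117, 0, 0.3, 0, 0, 117, 0, 0.3, 0, 0, 117, 0, 0.3]'

```text
time: 31.0
tcp_pos: [554.4, 179.3, 174.2]
ee_rot: [-0.001, 0.966, -0.26, 0.002]
wrist_force: [-0.8, -0.0, 0.5]
grip_width: 0.3
gripper_force: 0.0
```

```bash
python3 look.py m6; python3 dump.py m6 1; python3 sp.py m5 m6
```

```text
[554.22465068 179.30996551 174.08829708]
205 [499.49 132.86]
215 [516.52 133.81]
225 [536.33 134.9 ]
r 8 along -20.3 20.4 perp -21.3 20.5
r 15 along -38.0 38.3 perp -40.5 38.0
k 1.895
A -46:81/83 -45:80/83 -44:82/84 -43:82/83 -42:81/83 -41:81/82 -40:81/83 -39:84/85 -38:94/96 -37:128/130 -36:178/181 -35:218/221 -34:231/233 -33:234/236 -32:235/237 -31:235/236 -30:232/234 -29:229/231 -28:226/228 -27:220/223 -26:215/218 -25:202/204 -24:168/169 -23:114/112 -22:75/61 -21:69/36 -20:75/26 -19:91/26 -18:129/34 -17:176/45 -16:205/51 -15:214/52 -14:215/52 -13:214/51 -12:213/49 -11:213/49 -10:214/49 -9:214/50 -8:213/50 -7:213/50 -6:213/49 -5:213/49 -4:212/48 -3:212/48 -2:212/49 -1:212/48 0:212/48 1:211/47 2:211/48 3:211/47 4:210/47 5:210/46 6:210/46 7:210/47 8:211/47 9:210/46 10:210/46 11:210/46 12:209/45 13:210/45 14:209/45 15:208/45 16:209/46 17:209/46 18:207/45 19:202/52 20:182/70 21:163/111 22:176/165 23:20
[... 678 characters left out ...]
9 -9:212/48 -8:211/47 -7:212/48 -6:212/48 -5:213/49 -4:212/49 -3:212/47 -2:212/47 -1:211/47 0:211/47 1:212/48 2:212/48 3:212/48 4:211/47 5:211/48 6:210/47 7:209/46 8:209/46 9:210/47 10:211/48 11:211/48 12:210/48 13:210/48 14:210/47 15:210/47 16:210/47 17:209/47 18:205/48 19:186/52 20:148/66 21:119/92 22:131/128 23:167/169 24:200/203 25:215/218 26:221/224 27:223/225 28:224/226 29:224/226 30:224/226 31:222/225 32:218/221 33:212/215 34:196/199 35:158/160 36:118/120 37:104/105 38:107/107 39:110/110 40:111/112 41:113/114 42:113/114 43:113/114 44:112/113 45:114/115 46:114/114
m5 [ 40  39  41  38  42 104] [21.5 20.4 20.2 18.2 17.5 16.6] fft
m6 [78 77 76 30 31 29] [19.5 19.4 18.4 17.9 17.7 17.6] fft
```

The gap around the red disc is still uneven: 5.7 px on the near side and 1.5 px on the far side, so it is about 0.8–1.1 mm proud. I'll turn about 0.4 rad more and compare the gaps again.

>>> nudge_tcp --rows '[0, 0, -40, 0, 0.3, 0, 0, -80, 0, 0.3, 0, 0, -117, 0, 0.62, 25, 32, -117, 0, 0.62, 50, 64, -117, 0, 0.62, 76, 96, -117, 0, 0.62, 76, 96, -117, 0, 0.62, 76, 96, -117, 0, 0.62]' --lines "1,2"

```text
time: 31.85
tcp_pos: [570.8, 57.4, 290.1]
```

>>> nudge_tcp --rows '[0, 0, 0, 0, 0.62, 0, 0, 25, 0, 0.62, 0, 0, 50, 0, 0.62, 0, 0, 65, 0, 0.62, 0, 0, 73, 0, 0.62, 0, 0, 80, 0, 0.62, 0, 0, 87, 0, 0.62, 0, 0, 87, 0, 0.62]'

```text
time: 32.65
tcp_pos: [569.7, 59.4, 201.5]
ee_rot: [-0.001, 0.966, -0.259, -0.001]
wrist_force: [-0.5, 3.7, -2.4]
grip_width: 0.621
gripper_force: 1.7
```

>>> nudge_tcp --rows '[0, 0, 0, 0.1, 0.62, 0, 0, 0, 0.2, 0.62, 0, 0, 0, 0.3, 0.62, 0, 0, 0, 0.4, 0.62, 0, 0, 0, 0.46, 0.62, 0, 0, 0, 0.46, 0.62]'

```text
time: 33.25
tcp_pos: [570.3, 59.7, 201.7]
ee_rot: [-0.001, 0.881, -0.473, -0.001]
wrist_force: [-0.8, 5.3, -4.0]
grip_width: 0.62
gripper_force: 2.4
```

```bash
python3 -c "
from h import *
print(r.sense()['moment'],r.sense()['joint_positions'][[0,5]])"
```

```text
[1.06234461 0.11288467 0.18908495] [-0.01906155  2.53595618]
```

>>> nudge_tcp --rows '[0, 0, 0, -0.06, 0.62, 0, 0, 0, -0.06, 0.62, 0, 0, -20, -0.06, 0.62, 0, 0, -50, -0.06, 0.62, 0, 0, -87, -0.06, 0.62, -27, -30, -87, -0.06, 0.3, -54, -60, -87, -0.06, 0.3, -81, -85, -87, -0.06, 0.3]' --lines "1,2"

```text
time: 34.05
tcp_pos: [597.9, 172.6, 290.2]
```

>>> nudge_tcp --rows '[0, 0, 30, 0, 0.3, 0, 0, 70, 0, 0.3, 0, 0, 105, 0, 0.3, 0, 0, 117, 0, 0.3, 0, 0, 117, 0, 0.3, 0, 0, 117, 0, 0.3, 0, 0, 117, 0, 0.3]'

```text
time: 34.75
tcp_pos: [598.1, 172.5, 174.4]
ee_rot: [-0.001, 0.895, -0.446, 0.002]
wrist_force: [-0.2, 0.4, 0.0]
grip_width: 0.298
gripper_force: 0.0
```

```bash
python3 look.py m7; python3 dump.py m7 0; python3 sp.py m6 m7
```

```text
[597.92848538 172.51761783 174.27209073]
205 [485.03 133.45]
215 [500.91 134.46]
225 [519.39 135.63]
r 8 along -20.2 20.3 perp -21.3 20.5
r 15 along -37.9 38.2 perp -40.5 38.0
k 1.768
A -46:78/79 -45:78/79 -44:77/78 -43:78/78 -42:77/77 -41:78/79 -40:79/80 -39:80/81 -38:88/89 -37:110/111 -36:147/150 -35:185/188 -34:208/211 -33:214/217 -32:214/217 -31:214/216 -30:210/214 -29:206/209 -28:200/203 -27:194/197 -26:187/191 -25:178/181 -24:156/157 -23:120/111 -22:90/62 -21:85/35 -20:104/30 -19:138/36 -18:170/43 -17:186/47 -16:189/46 -15:187/45 -14:187/45 -13:188/45 -12:187/44 -11:186/44 -10:186/44 -9:186/44 -8:186/44 -7:186/43 -6:185/42 -5:186/43 -4:186/43 -3:186/43 -2:185/42 -1:185/42 0:185/43 1:184/43 2:184/42 3:184/41 4:184/42 5:183/42 6:183/42 7:184/42 8:182/41 9:183/41 10:183/41 11:183/41 12:183/41 13:182/40 14:183/41 15:182/41 16:182/41 17:179/43 18:166/49 19:141/64 20:114/84 21:114/109 22:146/148 23:185/188 24:204/206 25:206/210 26:204/20
[... 651 characters left out ...]
2 -9:186/43 -8:186/43 -7:186/43 -6:186/43 -5:185/42 -4:185/42 -3:185/43 -2:185/43 -1:185/43 0:185/43 1:185/43 2:184/42 3:183/42 4:184/41 5:184/41 6:184/42 7:184/42 8:183/41 9:183/41 10:183/42 11:183/42 12:184/42 13:183/42 14:184/43 15:183/42 16:182/42 17:181/42 18:178/44 19:165/55 20:138/70 21:111/87 22:112/110 23:138/140 24:168/171 25:186/190 26:194/197 27:196/199 28:198/200 29:198/200 30:197/200 31:195/198 32:193/196 33:189/192 34:183/185 35:175/177 36:170/171 37:170/171 38:171/172 39:170/171 40:170/171 41:170/171 42:171/172 43:170/171 44:169/170 45:169/171 46:173/175
m6 [78 77 76 30 31 29] [19.5 19.4 18.4 17.9 17.7 17.6] fft
m7 [104 105 103 106 102 107] [19.3 19.1 18.4 18.1 16.7 16.4] fft
```

The gaps are nearly even now (3.85 and 2.4 px against 3.2 and 2.2 px crosswise), leaving about 0.3–0.4 mm. The wrist is near its range, so I'll re-index by 60° and nudge about 0.15 rad.

>>> nudge_tcp --rows '[0, 0, -40, 0, 0.3, 0, 0, -80, 0, 0.3, 0, 0, -117, 0, 0.62, 25, 30, -117, -0.15, 0.62, 50, 60, -117, -0.3, 0.62, 75, 90.5, -117, -0.45, 0.62, 75, 90.5, -117, -0.6, 0.62, 75, 90.5, -117, -0.75, 0.62]' --lines "1,2"

```text
time: 35.6
tcp_pos: [569.5, 56.6, 290.9]
```

>>> nudge_tcp --rows '[0, 0, 0, -0.15, 0.62, 0, 0, 0, -0.3, 0.62, 0, 0, 0, -0.3, 0.62, 0, 0, 0, -0.3, 0.62, 0, 0, 0, -0.3, 0.62]'

```text
time: 36.1
tcp_pos: [569.4, 58.1, 289.6]
ee_rot: [0.0, 0.998, 0.061, 0.001]
wrist_force: [0.4, 0.5, -0.0]
grip_width: 0.622
gripper_force: 0.0
```

>>> nudge_tcp --rows '[0, 0, 25, 0, 0.62, 0, 0, 50, 0, 0.62, 0, 0, 65, 0, 0.62, 0, 0, 73, 0, 0.62, 0, 0, 80, 0, 0.62, 0, 0, 87, 0, 0.62, 0, 0, 87, 0, 0.62]'

```text
time: 36.8
tcp_pos: [570.5, 57.9, 201.9]
ee_rot: [0.0, 0.998, 0.062, 0.001]
wrist_force: [1.4, -0.8, -2.6]
grip_width: 0.62
gripper_force: 1.4
```

```bash
python3 -c "
from h import *
print(r.sense()['moment'],r.sense()['joint_positions'][[0,5]])"
```

```text
[-0.02923507 -0.44338709  0.09670083] [-0.01993403  1.42632228]
```

>>> nudge_tcp --rows '[0, 0, 0, 0.05, 0.62, 0, 0, 0, 0.1, 0.62, 0, 0, 0, 0.15, 0.62, 0, 0, 0, 0.2, 0.62, 0, 0, 0, 0.2, 0.62]'

```text
time: 37.3
tcp_pos: [571.1, 57.6, 202.4]
ee_rot: [0.0, 0.999, -0.038, 0.002]
wrist_force: [3.6, -1.9, -2.5]
grip_width: 0.618
gripper_force: 2.2
```

```bash
python3 -c "
from h import *
print(r.sense()['moment'],r.sense()['joint_positions'][[0,5]])"
```

```text
[-0.13183592 -0.72250431  0.14790403] [-0.02009291  1.62608143]
```

>>> nudge_tcp --rows '[0, 0, 0, -0.06, 0.62, 0, 0, 0, -0.06, 0.62, 0, 0, -20, -0.06, 0.62, 0, 0, -50, -0.06, 0.62, 0, 0, -87, -0.06, 0.62, -27, -30, -87, -0.06, 0.3, -54, -60, -87, -0.06, 0.3, -81, -90, -87, -0.06, 0.3]' --lines "1,2"

```text
time: 38.1
tcp_pos: [493.5, 154.9, 289.5]
```

>>> nudge_tcp --rows '[0, 0, 30, 0, 0.3, 0, 0, 70, 0, 0.3, 0, 0, 105, 0, 0.3, 0, 0, 117, 0, 0.3, 0, 0, 117, 0, 0.3, 0, 0, 117, 0, 0.3, 0, 0, 117, 0, 0.3]' --lines "1,3"

```text
time: 38.8
tcp_pos: [496.7, 154.2, 173.9]
ee_rot: [-0.0, 1.0, -0.008, 0.002]
```

```bash
python3 look.py m8; python3 dump.py m8 0; python3 sp.py m7 m8
```

```text
[496.62789187 154.12848086 173.82457827]
205 [496.4  131.12]
215 [513.29 131.94]
225 [532.95 132.89]
r 8 along -20.3 20.4 perp -21.3 20.6
r 15 along -38.0 38.4 perp -40.6 38.0
k 1.879
A -46:82/83 -45:82/83 -44:82/83 -43:81/83 -42:82/84 -41:83/85 -40:86/87 -39:96/99 -38:125/127 -37:170/172 -36:211/214 -35:232/233 -34:237/239 -33:240/241 -32:240/242 -31:238/240 -30:236/237 -29:233/234 -28:230/231 -27:225/227 -26:216/218 -25:193/194 -24:152/146 -23:109/85 -22:91/43 -21:105/32 -20:144/38 -19:187/49 -18:211/55 -17:218/55 -16:219/54 -15:218/53 -14:218/53 -13:218/53 -12:218/53 -11:218/52 -10:218/53 -9:218/53 -8:217/52 -7:216/51 -6:216/52 -5:216/51 -4:216/51 -3:216/51 -2:215/50 -1:215/51 0:215/50 1:214/48 2:214/49 3:214/48 4:214/49 5:214/50 6:213/48 7:213/48 8:214/49 9:
[... 836 characters left out ...]
215/49 -8:215/51 -7:215/50 -6:215/49 -5:215/49 -4:214/49 -3:215/49 -2:214/49 -1:214/49 0:215/50 1:214/50 2:214/49 3:214/49 4:215/50 5:213/49 6:214/48 7:214/49 8:214/49 9:214/50 10:214/50 11:214/49 12:213/49 13:213/50 14:214/49 15:214/49 16:213/50 17:211/50 18:199/53 19:168/63 20:123/76 21:99/90 22:111/112 23:147/149 24:187/189 25:211/214 26:220/222 27:223/225 28:223/225 29:223/225 30:221/224 31:219/222 32:217/220 33:213/216 34:208/211 35:203/206 36:195/197 37:197/199 38:202/204 39:205/206 40:205/206 41:204/206 42:203/204 43:203/204 44:203/205 45:204/205 46:204/205
m7 [104 105 103 106 102 107] [19.3 19.1 18.4 18.1 16.7 16.4] fft
m8 [  5   4   6   3 119 118] [29.4 28.6 28.4 27.5 27.  26.9] fft
```

The gaps around the red end are now even all round (4.0 and 3.75 px along, 3.95 and 3.55 px across), so it is flush to about 0.1 mm. I'll retreat, check that the bottles and jar haven't moved, and hand in.

>>> nudge_tcp --rows '[0, 0, -40, 0, 0.3, 0, 0, -80, 0, 0.3, 0, 0, -120, 0, 0.3, 0, 0, -130, 0, 0.3, 0, 0, -130, 0, 0.3, 0, 0, -130, 0, 0.3]'

```text
time: 39.45
tcp_pos: [494.6, 153.8, 301.1]
ee_rot: [0.0, 1.0, -0.008, -0.001]
wrist_force: [-0.3, 0.4, -0.1]
grip_width: 0.301
gripper_force: 0.0
```

Run:
```python
from h import *
c=cam("scene","pics/sc9.png");a=cv2.imread("pics/scene0.png").astype(int);b=cv2.imread("pics/sc9.png").astype(int)
d=np.abs(a-b).max(2)
for n,(x,y,w,h) in dict(ink=(208,236,22,28),spirit=(278,212,20,48),jar=(294,205,26,26),clean=(315,285,50,60)).items(): print(n,np.median(d[y:y+h,x:x+w]),np.percentile(d[y:y+h,x:x+w],90))
```

```text
ink 3.0 18.0
spirit 2.0 5.0
jar 2.0 5.0
clean 2.0 3.0
```

```bash
python3 -c "
from station import r
print(r.sign_off())"
```

```text
the job is handed in; nothing more can be done
None
```

I've handed the job in after about 39 s of the 72 s allowed. The used tweezers lie flat on the sieve, the lid is at its stop, and the wheel is cranked until the red spindle end measures flush to about 0.1 mm. The clean tweezers, bottles and jar show no sign of movement in the before-and-after images.

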